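# Butter from the bowl into the covered dish

### The job

Take the stick of butter (yellow wrapper) out of the steel bowl, leaving the chocolate and the tin in the bowl, and lay it flat in the middle of the butter dish. Then take the white domed lid by its knob and set it down, without dropping it, over the butter, so that it sits level inside the dish's rim. Do not tip or shove the bowl, keep the lid upright, and do not disturb the whisk.

Things in the scene. Friction and masses are not known exactly. Their poses are not given: they have to be found in the camera images.
- bowl: Brushed stainless mixing bowl, open on top, 274 mm across the rim, 224 mm across the foot, 95 mm high, walls 4 mm thick and sloping outwards; its flat inner floor is 4 mm above its underside and about 215 mm across. Loose, 0.6 kg. Origin at the centre of its underside, z up. Butter, chocolate and tin lie on its floor.
- butter: Stick of chilled butter in a yellow wrapper with a white paper band round its middle: rigid block 80 x 38 x 38 mm, about 115 g, lying in the bowl. Origin at the centre of its underside; x along its 80 mm length, y across, z up. The chocolate's side face may be as near as 45 mm.
- butter_center (a point): Centre of the butter stick (19 mm above its underside).
- chocolate: Block of baking chocolate in a dark brown wrapper with a red band, 80 x 38 x 38 mm, the same shape as the butter, lying in the bowl roughly parallel to it, either side. Stays in the bowl. Origin at the centre of its underside, x along its length.
- tin: Small green baking-powder tin with a metal cap, 40 mm across, 48 mm high, upright in the bowl beyond the ends of the two blocks. Stays in the bowl. Origin at the centre of its underside.
- dish: Round blue ceramic butter dish standing on the counter, 170 mm across the rim, 14 mm high; flat inner floor 6 mm above its underside and about 146 mm across; the rim stands 8 mm above that floor. Loose, 0.55 kg. Origin at the centre of its underside, z up.
- lid: White ceramic domed lid of the butter dish, open below, standing upright on the counter beside the dish: 124 mm outside and 114 mm inside diameter, 45 mm of free height inside, dome top 67 mm above its lower edge, then a blue knob. 0.3 kg. Origin at the centre of its lower edge, z up.
- lid_knob (a point): Point on the lid's axis inside its upright blue round knob (26 mm diameter, from 67 to 97 mm above the lid's lower edge), 90 mm above the lower edge: where to grip from above.
- whisk: Whisk with black handle and red silicone wires lying on the counter beyond the dish, 275 mm long, 56 mm high at the cage. Bystander. Origin on the counter near the middle of its length, x towards the cage.

How it is judged:
By the outcome, as a careful person would: the job done as asked, in the order asked, and still so for the second after the job is handed in, with the robot touching nothing.
It also fails if it takes over 64 s, if anything falls off the work surface, if the arm or the gripper's body presses on something with over 40 N, if the wrist force passes 120 N, or if a joint passes its speed limit or range.

### The arm

A 6-joint arm with a two-finger parallel gripper is mounted at the origin on the work surface. World frame = base frame: x ahead of the robot, y to its left, z up, the work surface at z = 0. Lengths are in mm, angles in rad, forces in N, time in s.
With the tool pointing down it reaches from about 275 to 750 mm from the base axis. Payload 10.2 kg.
Tool frame: the origin (TCP) lies midway between the tips of the shut fingers; the grasp point (between the pads) lies 19 mm behind it; z points along the fingers, y is the line along which they close (so a half turn about z gives the same grasp; the last joint's range is limited). The gripper opens to 85 mm and grips with 20 to 120 N. Pads are 22 mm wide; open, the fingers measure 114 mm over their backs; the gripper's body (76 mm by 85 mm) begins 54 mm behind the grasp point. The pads swing forward as they close: fully open they stand 13 mm farther back than shut.
Start: joints at [-1.337, 0.313, 1.498, -0, 1.331, -0.223], TCP at [231.555, -471.183, 231.294] pointing down, gripper open.
Joint ranges: [-2.94, 2.94], [-0.97, 2.17], [0.19, 2.56], [-1.23, 4.37], [0.02, 3.11], [-2.88, 2.88]. Speed limits (rad/s): [2.39, 2.39, 3.01, 3.14, 3.14, 3.14].

### API

Orientations are given as a unit quaternion [w, x, y, z].
In Python, from rig import ctrl gives the robot as it stands.
- The arm moves only by the tool arm_command, never from a script. Its argument "increments" is a list of rows, each an object with "dr": the turn, a rotation vector about the tool's x, y, z in units of pi/4 rad (1.0 is pi/4 rad), a list of three; "offset": the shift along the tool's x, y, z in units of 120 mm (1.0 is 120 mm), a list of three; "hand": the opening, from -1 (shut) to 1 (fully open). A call has 1 to 8 rows; each row shifts and turns the commanded pose from where the row before left it, along the tool's axes as they then stand; what a row does not reach is not made up. A row lasts 1/10 s, in which the tool goes at most 50 mm and 8.59 degrees, less where a joint would pass 70% of its speed; a pose out of reach is approached as far as the arm can. A call with a number of a shift or a turn outside -1 to 1 is refused whole. A call with a gripper value outside its range is refused whole. The fingers move at their own pace and stop on an object; "grip_force" is the grip in N (left out, the last holds). Time passes only in rows, so rows that do not move let the fingers close. It gives the time, the measured TCP pose, the force, the opening and the grip force at its end, in the units of the state.
- ctrl.sense(): the state, without advancing time (a new reading comes with each control period).
- ctrl.capture(name): name is "scene" or "top"; returns the picture (400x640x3 uint8, red, green, blue); there is no depth.
- ctrl.camera_info(name): a dict with "K" (3x3 intrinsics, pixels), "dist" ([k1, k2, p1, p2, k3] as OpenCV has them; the pictures are not rectified), "R" (3x3) and "t" (3): a world point X has camera coordinates R X + t. Camera axes: x right, y down, z forward; pixel columns grow to the right and rows downward; lengths in mm; the calibration is good to about 2 mm. A picture is of the moment at which its call begins. camera_info takes no time and is no camera call.
- ctrl.finish_job(): hands the job in; it is judged then, once.
The state is a dict: "time_s": time; "joints": joint angles; "dq": joint speeds; "tau": joint torques, N m; "eef_pos": TCP position; "ee_rot": TCP orientation; "force": force on the tool from outside, world axes, zero at the start; "wrist_torque": the same for the moment, N m; "grip_width": opening from 0.0 (shut) to 1.0 (fully open); "grip_force": force on a finger pad.
Only numpy, scipy, OpenCV 4.12 (cv2) and the standard library are available. Lean on these libraries where they do the work, as an engineer would, in place of code of your own. Each camera call takes 0.05 s, during which the arm holds its last target. There are 200 camera calls.

## Working session

There is one attempt and no reset: what is moved stays moved. The work goes in short steps, Python scripts to look and compute and a tool call to move; the robot and the scene stay as the last step left them, time stands still between calls to the robot, and variables do not carry over. Pictures are saved under pics/ and viewed, at most 10 in all, crops included, and the job is handed in when it is done.

Besides the shell and the picture viewer there is one more tool, called after ">>>" by a JSON object that holds its "method" and its "body". arm_command: Moves the arm, as the interface text tells. Shifts and turns lie within -1 to 1; 1 stands for 120 mm of shift or pi/4 rad of turn. Its arguments: {"type":"object","properties":{"increments":{"type":"array"},"grip_force":{"type":"number"}},"required":["increments"]}

```bash
ls; mkdir -p pics; python3 - <<'E'
from rig import ctrl
import cv2
for n in("scene","top"):
    cv2.imwrite(f"pics/{n}0.png",ctrl.capture(n)[:,:,::-1]); c=ctrl.camera_info(n); print(n,c)
print(ctrl.sense())
E
```

```text
pics
scene {'K': array([[470.81155046,   0.        , 326.29740197],
       [  0.        , 470.81155046, 204.63285531],
       [  0.        ,   0.        ,   1.        ]]), 'dist': array([-0.00205672,  0.        ,  0.        ,  0.        ,  0.        ]), 'R': array([[ 0.67266886,  0.73985428, -0.01150029],
       [ 0.55348039, -0.51341306, -0.65579454],
       [-0.49109679,  0.43476738, -0.75485181]]), 't': array([-384.27899396, -300.03979879, 1634.61026904])}
top {'K': array([[448.5512701 ,   0.        , 311.88544501],
       [  0.        , 448.5512701 , 198.24765816],
       [  0.        ,   0.        ,   1.        ]]), 'dist': array([-0.06361882,  0.        ,  0.        ,  0.        ,  0.        ]), 'R': array([[-0.02867781, -0.99885607, -0.03826397],
       [-0.98077563,  0.03550923, -0.19188082],
       [ 0.19302005,  0.03202564, -0.98067202]]), 't': array([ 15.21529881, 618.55522859, 905.58226489])}
{'time_s': 0.1, 'joints': array([-1.33742739e+00,  3.13343582e-01,  1.49835251e+00,  3.15305478e-05,
        1.33097545e+00, -2.23410137e-01]), 'dq': array([ 0.00127949, -0.00213707, -0.00164675,  0.00042102, -0.00228628,
       -0.00096205]), 'tau': array([ 3.45460554e-03, -4.12897146e+01, -2.60142159e+01, -1.60902650e-04,
        2.99461324e-03, -2.26289967e-05]), 'eef_pos': array([ 231.49562361, -470.96032851,  230.82135965]), 'ee_rot': array([-5.39514120e-04,  9.74032989e-01,  2.26405488e-01,  1.26257681e-05]), 'force': array([ 0.38800423, -0.1693989 , -0.43976846]), 'wrist_torque': array([-0.04648101, -0.02721996, -0.00591755]), 'grip_force': 0.0, 'grip_width': 0.9986752079131297}
```

View pics/scene0.png

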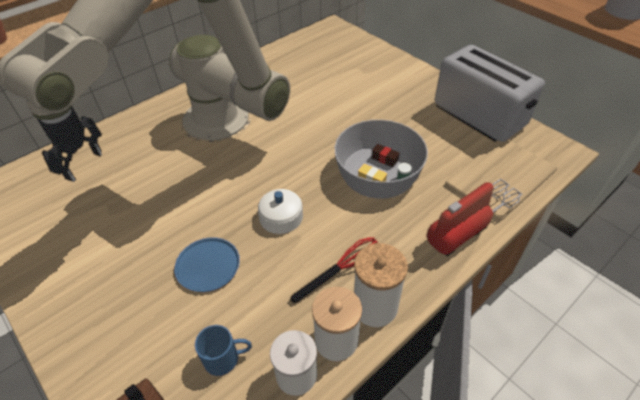

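View pics/top0.png

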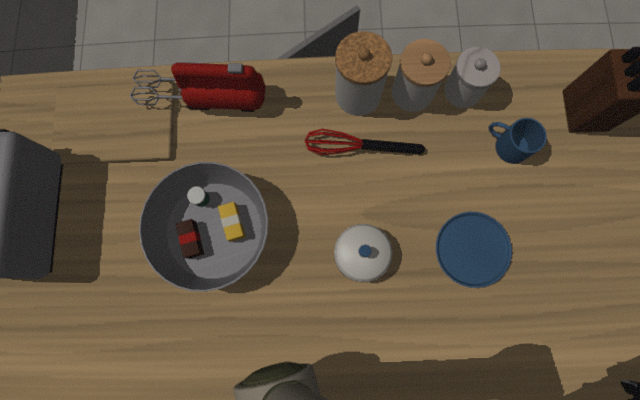

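The scene picture shows the bowl near (380,160), lid (281,210), dish (207,265) and whisk (335,270). In the top picture the butter is at (231,221), chocolate (189,239), tin (197,196), lid knob (365,251) and dish (474,249).

```bash
cat > h.py <<'E'
from rig import ctrl
import cv2, numpy as np
from scipy.spatial.transform import Rotation
C={n:ctrl.camera_info(n) for n in("scene","top")}
def ray(n,p):
    c=C[n]; u=cv2.undistortPoints(np.float64(p).reshape(-1,1,2),c["K"],c["dist"]).reshape(-1,2)
    return -c["R"].T@c["t"], np.c_[u,np.ones(len(u))]@c["R"]
def plane(n,p,z):
    o,d=ray(n,p); return o+d*((z-o[2])/d[:,2])[:,None]
def proj(n,X):
    c=C[n]; return cv2.projectPoints(np.float64(X).reshape(-1,1,3),cv2.Rodrigues(c["R"])[0],c["t"],c["K"],c["dist"])[0].reshape(-1,2)
def tri(pa,pb):
    (o1,d1),(o2,d2)=ray("top",pa),ray("scene",pb)
    A=np.c_[d1[0],-d2[0]]; s=np.linalg.lstsq(A,o2-o1,rcond=None)[0]
    a,b=o1+d1[0]*s[0],o2+d2[0]*s[1]; return (a+b)/2,np.linalg.norm(a-b)
def get(n,name=None):
    im=ctrl.capture(n)
    if name: cv2.imwrite(f"pics/{name}.png",im[:,:,::-1])
    return im
def hsv(im): return cv2.cvtColor(im,cv2.COLOR_RGB2HSV)
def blob(m,roi):
    x0,y0,x1,y1=roi; k=np.zeros(m.shape,np.uint8); k[y0:y1,x0:x1]=m[y0:y1,x0:x1]*255
    cs=cv2.findContours(k,cv2.RETR_EXTERNAL,cv2.CHAIN_APPROX_NONE)[0]
    return max(cs,key=cv2.contourArea)
def cen(c): m=cv2.moments(c); return [m["m10"]/m["m00"],m["m01"]/m["m00"]]
def blue(im): h=hsv(im); return (h[:,:,0]>95)&(h[:,:,0]<120)&(h[:,:,1]>110)
E
python3 - <<'E'
from h import *
T=cv2.imread("pics/top0.png")[:,:,::-1].copy(); S=cv2.imread("pics/scene0.png")[:,:,::-1].copy()
for n in C: print(n,-C[n]["R"].T@C[n]["t"])
# dish
ct=blob(blue(T),(420,200,530,300)); cs=blob(blue(S),(160,225,250,300))
for n,c in(("top",ct),("scene",cs)):
    P=plane(n,c.reshape(-1,2),14)[:,:2].astype(np.float32); print("dish",n,cv2.fitEllipse(P),cv2.minEnclosingCircle(P))
kt=blob(blue(T),(350,240,380,265)); ks=blob(blue(S),(268,185,292,205))
print("knob",cen(kt),cen(ks),tri(cen(kt),cen(ks)),cv2.boundingRect(kt),cv2.boundingRect(ks))
# lid white outline
for n,im,r in(("top",T,(325,215,402,290)),("scene",S,(250,180,312,240))):
    h=hsv(im); m=((h[:,:,1]<60)&(h[:,:,2]>110))|blue(im); c=blob(m,r); print("lid",n,cen(c),cv2.boundingRect(c))
for n,im,r in(("top",T,(215,195,250,245)),("scene",S,(355,160,392,185))):
    h=hsv(im); m=(h[:,:,0]>15)&(h[:,:,0]<35)&(h[:,:,1]>120); c=blob(m|0,r)
    ys,xs=np.nonzero(m[r[1]:r[3],r[0]:r[2]]); p=np.c_[xs+r[0],ys+r[1]]
    print("yellow",n,len(p),p.mean(0),cv2.minAreaRect(p.astype(np.float32)))
    
a=cv2.resize(T[185:265,165:265],None,fx=6,fy=6,interpolation=cv2.INTER_NEAREST)
cv2.imwrite("pics/b.png",a[:,:,::-1])
E
```

```text
scene [1227.31052034 -580.40912532 1032.70474562]
top [ 432.30470754  -35.76838434 1007.35027529]
dish top ((501.782958984375, -355.9783935546875), (160.04171752929688, 161.176025390625), 149.6631317138672) ((502.2554016113281, -355.2333679199219), 82.45663452148438)Traceback (most recent call last):
  File "<stdin>", line 7, in <module>
cv2.error: OpenCV(4.12.0) /io/opencv/modules/imgproc/src/shapedescr.cpp:361: error: (-201:Incorrect size of input array) There should be at least 5 points to fit the ellipse in function 'fitEllipseNoDirect'
```

```bash
sed -i 's/^def blue.*/def blue(im): h=hsv(im); return (h[:,:,0]>92)\&(h[:,:,0]<122)\&(h[:,:,1]>85)/' h.py
python3 - <<'E'
from h import *
T=cv2.imread("pics/top0.png")[:,:,::-1].copy(); S=cv2.imread("pics/scene0.png")[:,:,::-1].copy()
print(hsv(S)[265,207],hsv(S)[197,279],hsv(T)[249,474],hsv(T)[251,365])
a=cv2.resize(T[185:265,165:265],None,fx=6,fy=6,interpolation=cv2.INTER_NEAREST)
cv2.imwrite("pics/b.png",a[:,:,::-1])
for n,im,r in(("top",T,(420,200,530,300)),("scene",S,(160,225,250,300))):
    P=plane(n,blob(blue(im),r).reshape(-1,2),14)[:,:2].astype(np.float32); print("dish",n,cv2.fitEllipse(P),cv2.minEnclosingCircle(P))
kt=blob(blue(T),(350,240,380,265)); ks=blob(blue(S),(268,185,292,205))
print("knob",cen(kt),cen(ks),tri(cen(kt),cen(ks)),cv2.boundingRect(kt),cv2.boundingRect(ks))
for n,im,r in(("top",T,(325,215,402,290)),("scene",S,(250,180,312,240))):
    h=hsv(im); m=((h[:,:,1]<60)&(h[:,:,2]>110))|blue(im); c=blob(m,r); print("lid",n,cen(c),cv2.boundingRect(c))
for n,im,r in(("top",T,(215,195,250,245)),("scene",S,(355,160,392,185))):
    h=hsv(im); m=(h[:,:,0]>15)&(h[:,:,0]<35)&(h[:,:,1]>120)
    ys,xs=np.nonzero(m[r[1]:r[3],r[0]:r[2]]); p=np.c_[xs+r[0],ys+r[1]]
    print("yellow",n,len(p),p.mean(0),cv2.boxPoints(cv2.minAreaRect(p.astype(np.float32))))
E
```

```text
[105 102 135] [104  96  98] [105 114  92] [105 113  88]
dish top ((501.7445373535156, -355.3865051269531), (162.60354614257812, 163.60708618164062), 148.00250244140625) ((501.7557067871094, -355.2973937988281), 83.09727478027344)
dish scene ((503.1985168457031, -357.7671203613281), (158.16786193847656, 158.34579467773438), 39.58815383911133) ((503.31170654296875, -357.93682861328125), 81.15000915527344)
knob [364.80076628352487, 250.4712643678161] [277.9076923076923, 196.45128205128202] (array([ 500.811183  , -111.07377303,   85.98755889]), np.float64(1.055507660677546)) (359, 245, 12, 12) (275, 192, 6, 10)
lid top [361.38783190466233, 252.13743117987315] (334, 224, 56, 58)
lid scene [280.4925914081654, 210.53203283232062] (258, 189, 45, 45)
yellow top 513 [231.40740741 221.791423  ] [[217.29231 205.73846]
 [235.56923 200.75385]
 [245.44615 236.96924]
 [227.16924 241.95386]]
yellow scene 178 [372.07303371 173.03932584] [[359. 180.]
 [359. 162.]
 [387. 162.]
 [387. 180.]]
```

View pics/b.png

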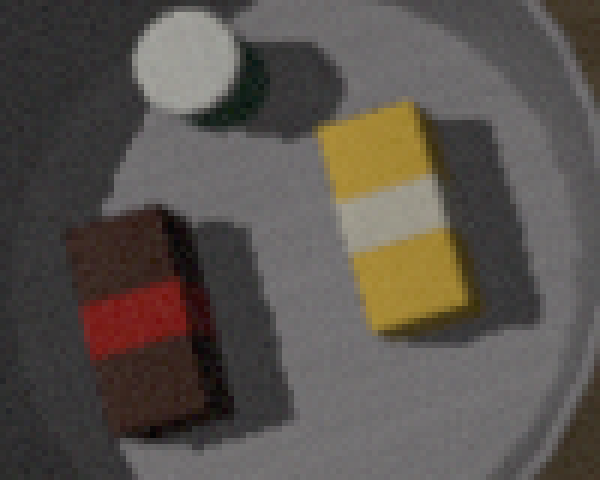

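The crop shows the butter's bright top face with corners at about crop (318,128), (412,100), (468,305) and (373,330). The chocolate is parallel on its left, and the tin lies beyond the ends at (190,65).

```bash
cat >> h.py <<'E'
def todelta(target,yaw_y=None):
    "tool offsets (units 120mm) and turn about tool z (units pi/4) to world TCP target with tool y along angle yaw_y (deg)"
    s=ctrl.sense(); q=s["ee_rot"]; R=Rotation.from_quat([q[1],q[2],q[3],q[0]]).as_matrix()
    ang=np.degrees(np.arctan2(R[1,1],R[0,1])); out={"t":s["time_s"],"pos":s["eef_pos"].round(1),"yaw_y":ang.round(2),"tilt":R[:,2].round(4),"off":(R.T@(np.array(target)-s["eef_pos"])/120).round(3)}
    if yaw_y is not None:
        d=(yaw_y-ang+90)%180-90; out["turn_z"]=round(-d/45,3)
    out["j6"]=s["joints"][5].round(2); out["F"]=s["force"].round(1); out["w"]=s["grip_width"].round(3); return out
E
python3 - <<'E'
from h import *
T=cv2.imread("pics/top0.png")[:,:,::-1].copy(); h=hsv(T)
y=(h[:,:,0]>15)&(h[:,:,0]<35)&(h[:,:,1]>120); print("V",h[212,226],h[235,233],h[225,243],h[240,232],h[221,231])
v=h[:,:,2]; r=(215,195,250,245); m=(v>125); c=blob(m,r); print(cv2.contourArea(c),cv2.boundingRect(c))
for th in(105,125,140):
    c=blob(v>th,r); p=plane("top",c.reshape(-1,2),42)[:,:2].astype(np.float32); print(th,cv2.contourArea(c),cv2.minAreaRect(p))
cor=np.array([[318,128],[412,100],[466,303],[373,330]])/6+[165-.5,185-.5]
P=plane("top",cor,42); print(P.round(1),P.mean(0)); e=P[1]+P[0]-P[2]-P[3]; print("long dir",np.degrees(np.arctan2(e[1],e[0])))
# bowl rim
g=blob((h[:,:,1]<60),(135,155,275,300)); p=plane("top",g.reshape(-1,2),95)[:,:2].astype(np.float32); print("bowl",cv2.minEnclosingCircle(p),cv2.fitEllipse(p))
cor=np.array([[66,232],[160,205],[215,412],[120,438]])/6+[164.5,184.5]; P2=plane("top",cor,42); print("choc",P2.round(1),P2.mean(0))
X=np.r_[P[:,:],[[P[0:4,0].mean(),P[:,1].mean(),42]]]; print("scene proj",proj("scene",X).round(1))
E
```

```text
V [ 22 172 165] [ 23 172 163] [20 40 57] [ 21 140  62] [ 25  28 157]
561.0 (218, 201, 25, 40)
105 1094.5 ((581.622802734375, 172.72647094726562), (75.83129119873047, 110.55316162109375), 89.8468246459961)
125 561.0 ((579.353515625, 178.33262634277344), (80.27404022216797, 38.35475158691406), 15.24767780303955)
140 507.5 ((579.2894897460938, 177.87376403808594), (77.23546600341797, 35.24553680419922), 15.340066909790039)
[[612.8 205.   42. ]
 [622.  170.   42. ]
 [546.3 149.9  42. ]
 [537.5 184.   42. ]] [579.66230621 177.23581442  42.        ]
long dir 15.250696702240482
bowl ((564.1493530273438, 222.7913818359375), 137.33961486816406) ((564.34765625, 222.82090759277344), (270.3440246582031, 271.8780517578125), 168.75210571289062)
choc [[577.1 298.9  42. ]
 [586.  263.7  42. ]
 [509.5 241.8  42. ]
 [501.  276.8  42. ]] [543.40736841 270.29680388  42.        ]
scene proj [[386.9 172.9]
 [381.  180.4]
 [357.8 170.3]
 [363.8 163.3]
 [372.3 171.7]]
```

```bash
python3 -c "
from h import *
print(todelta([579.4,177.9,190],-74.75))"
```

```text
Traceback (most recent call last):
  File "h.py", line 33, in todelta
    out["j6"]=s["joints"][5].round(2); out["F"]=s["force"].round(1); out["w"]=s["grip_width"].round(3); return out
                                                                              ^^^^^^^^^^^^^^^^^^^^^
AttributeError: 'float' object has no attribute 'round'
```

```bash
sed -i 's/s\["grip_width"\].round(3)/round(s["grip_width"],3)/' h.py; python3 -c "
from h import *
print(todelta([579.4,177.9,190],-74.75))"
```

```text
{'t': 0.1, 'pos': array([ 231.5, -471. ,  230.8]), 'yaw_y': np.float64(-63.83), 'tilt': array([-2.0e-04,  1.1e-03, -1.0e+00]), 'off': array([ 4.987, -3.574,  0.345]), 'turn_z': np.float64(0.243), 'j6': np.float64(-0.22), 'F': array([ 0.4, -0.2, -0.4]), 'w': 0.999}
```

>>> {"method": "arm_command", "body": {"increments": [{"offset": [0.2,-0.143,0],"dr": [0,0,0],"hand": 0.4},{"offset": [0.31,-0.223,0],"dr": [0,0,0],"hand": 0.4},{"offset": [0.31,-0.223,0],"dr": [0,0,0],"hand": 0.4},{"offset": [0.31,-0.223,0],"dr": [0,0,0],"hand": 0.4},{"offset": [0.31,-0.223,0],"dr": [0,0,0],"hand": 0.4},{"offset": [0.31,-0.223,0],"dr": [0,0,0],"hand": 0.4},{"offset": [0.31,-0.223,0],"dr": [0,0,0],"hand": 0.4},{"offset": [0.31,-0.223,0],"dr": [0,0,0],"hand": 0.4}]}}

```text
time_s: 0.9
eef_pos: [397.0, -160.4, 231.2]
ee_rot: [-0.0, 0.974, 0.226, -0.0]
force: [1.0, -1.1, 0.8]
grip_width: 0.7
grip_force: 0.0
```

>>> {"method": "arm_command", "body": {"increments": [{"offset": [0.31,-0.223,0],"dr": [0,0,0],"hand": 0.4},{"offset": [0.31,-0.223,0],"dr": [0,0,0],"hand": 0.4},{"offset": [0.31,-0.223,0],"dr": [0,0,0],"hand": 0.4},{"offset": [0.31,-0.223,0],"dr": [0,0,0],"hand": 0.4},{"offset": [0.31,-0.223,0],"dr": [0,0,0],"hand": 0.4},{"offset": [0.31,-0.223,0],"dr": [0,0,0],"hand": 0.4},{"offset": [0.31,-0.223,0],"dr": [0,0,0],"hand": 0.4},{"offset": [0.31,-0.223,0],"dr": [0,0,0],"hand": 0.4}]}}

```text
time_s: 1.7
eef_pos: [569.7, 163.1, 230.9]
ee_rot: [0.0, 0.974, 0.227, -0.0]
force: [0.1, -0.6, -0.3]
grip_width: 0.7
grip_force: 0.0
```

```bash
python3 -c "
from h import *
print(todelta([579.4,177.9,190],-74.75))"
```

```text
{'t': 1.7, 'pos': array([569.7, 163.1, 230.9]), 'yaw_y': np.float64(-63.82), 'tilt': array([-6.e-04, -1.e-04, -1.e+00]), 'off': array([ 0.127, -0.075,  0.341]), 'turn_z': np.float64(0.243), 'j6': np.float64(1.2), 'F': array([ 0.1, -0.6, -0.3]), 'w': 0.7}
```

>>> {"method": "arm_command", "body": {"increments": [{"offset": [0.127,-0.075,0.1],"dr": [0,0,0],"hand": 0.4},{"offset": [0,0,0.12],"dr": [0,0,0.123],"hand": 0.4},{"offset": [0,0,0.12],"dr": [0,0,0.12],"hand": 0.4},{"offset": [0,0,0],"dr": [0,0,0],"hand": 0.4},{"offset": [0,0,0],"dr": [0,0,0],"hand": 0.4}]}}

```text
time_s: 2.2
eef_pos: [579.0, 175.9, 190.7]
ee_rot: [-0.0, 0.991, 0.134, -0.0]
force: [0.7, -0.3, -0.3]
grip_width: 0.704
grip_force: 0.0
```

```bash
python3 -c "
from h import *
get('top','t1'); print(todelta([579.4,177.9,8],-74.75))"
```

```text
{'t': 2.25, 'pos': array([579.2, 175.9, 191.2]), 'yaw_y': np.float64(-74.64), 'tilt': array([ 9.e-04,  1.e-04, -1.e+00]), 'off': array([ 0.005, -0.016,  1.527]), 'turn_z': np.float64(0.002), 'j6': np.float64(1.4), 'F': array([-0. , -0.5,  1.3]), 'w': 0.696}
```

>>> {"method": "arm_command", "body": {"increments": [{"offset": [0.005,-0.016,0.15],"dr": [0,0,0.002],"hand": 0.4},{"offset": [0,0,0.25],"dr": [0,0,0],"hand": 0.4},{"offset": [0,0,0.25],"dr": [0,0,0],"hand": 0.4},{"offset": [0,0,0.25],"dr": [0,0,0],"hand": 0.4},{"offset": [0,0,0.2],"dr": [0,0,0],"hand": 0.4},{"offset": [0,0,0.15],"dr": [0,0,0],"hand": 0.4},{"offset": [0,0,0],"dr": [0,0,0],"hand": 0.4},{"offset": [0,0,0],"dr": [0,0,0],"hand": 0.4}]}}

```text
time_s: 3.05
eef_pos: [579.7, 178.0, 41.7]
ee_rot: [0.0, 0.991, 0.132, 0.001]
force: [0.2, -0.9, -0.2]
grip_width: 0.706
grip_force: 0.0
```

```bash
python3 -c "
from h import *
get('top'); im=get('scene'); a=get('top')
x=np.hstack([cv2.resize(im[110:210,320:450],(390,300)),cv2.resize(a[150:290,140:280],(300,300))]); cv2.imwrite('pics/s1.png',x[:,:,::-1]); print(todelta([579.4,177.9,8],-74.75))"
```

```text
{'t': 3.2, 'pos': array([579.8, 178.1,  42. ]), 'yaw_y': np.float64(-74.83), 'tilt': array([ 2.5e-03,  3.0e-04, -1.0e+00]), 'off': array([-0.005,  0.   ,  0.284]), 'turn_z': np.float64(-0.002), 'j6': np.float64(1.41), 'F': array([ 0.4, -0.4, -0.5]), 'w': 0.7}
```

View pics/s1.png

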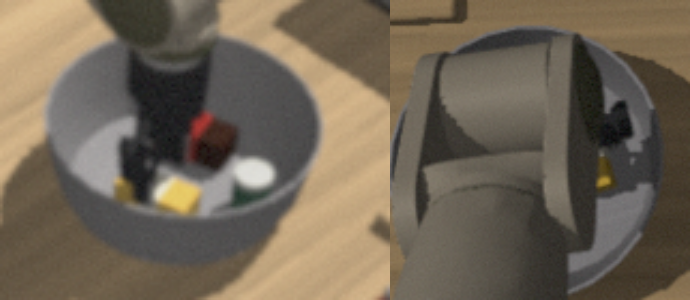

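The gripper straddles the butter (scene crop about (165,190)) and the chocolate and tin are untouched. I'll descend and close.

>>> {"method": "arm_command", "body": {"increments": [{"offset": [-0.005,0,0.15],"dr": [0,0,0],"hand": 0.4},{"offset": [0,0,0.1],"dr": [0,0,0],"hand": 0.4},{"offset": [0,0,0.034],"dr": [0,0,0],"hand": 0.4},{"offset": [0,0,0],"dr": [0,0,0],"hand": 0.4},{"offset": [0,0,0],"dr": [0,0,0],"hand": 0.4}]}}

```text
time_s: 3.7
eef_pos: [578.8, 177.9, 7.0]
ee_rot: [-0.0, 0.991, 0.132, 0.0]
force: [-0.1, 0.2, -0.3]
grip_width: 0.704
grip_force: 0.0
```

>>> {"method": "arm_command", "body": {"increments": [{"offset": [0,0,0],"dr": [0,0,0],"hand": -0.3},{"offset": [0,0,0],"dr": [0,0,0],"hand": -0.3},{"offset": [0,0,0],"dr": [0,0,0],"hand": -0.3},{"offset": [0,0,0],"dr": [0,0,0],"hand": -0.3},{"offset": [0,0,0],"dr": [0,0,0],"hand": -0.3},{"offset": [0,0,0],"dr": [0,0,0],"hand": -0.3}], "grip_force": 30}}

```text
time_s: 4.3
eef_pos: [578.9, 177.9, 7.1]
ee_rot: [-0.0, 0.991, 0.132, 0.001]
force: [-0.1, 0.0, 5.9]
grip_width: 0.443
grip_force: 31.6
```

>>> {"method": "arm_command", "body": {"increments": [{"offset": [0,0,-0.05],"dr": [0,0,0],"hand": -0.3},{"offset": [0,0,-0.15],"dr": [0,0,0],"hand": -0.3},{"offset": [0,0,-0.3],"dr": [0,0,0],"hand": -0.3},{"offset": [0,0,-0.3],"dr": [0,0,0],"hand": -0.3},{"offset": [0,0,-0.3],"dr": [0,0,0],"hand": -0.3},{"offset": [0,0,-0.3],"dr": [0,0,0],"hand": -0.3},{"offset": [0,0,-0.1],"dr": [0,0,0],"hand": -0.3},{"offset": [0,0,0],"dr": [0,0,0],"hand": -0.3}]}}

```text
time_s: 5.1
eef_pos: [578.8, 177.9, 187.6]
ee_rot: [0.0, 0.991, 0.132, 0.001]
force: [-0.2, -0.3, -1.3]
grip_width: 0.439
grip_force: 30.9
```

```bash
python3 -c "
from h import *
im=get('scene'); cv2.imwrite('pics/s2.png',im[:,:,::-1]); print(todelta([502.3,-356,187]))"
```

```text
{'t': 5.15, 'pos': array([578.1, 177.8, 185.6]), 'yaw_y': np.float64(-74.85), 'tilt': array([-1.e-03, -1.e-04, -1.e+00]), 'off': array([-1.772,  4.128, -0.011]), 'j6': np.float64(1.41), 'F': array([ 0.7,  0.5, -1.5]), 'w': 0.445}
```

View pics/s2.png

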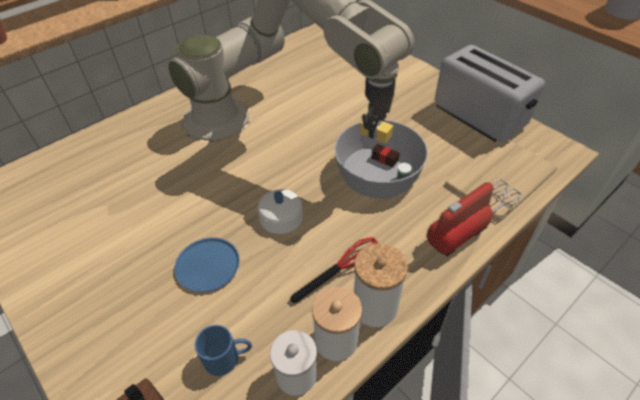

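The butter is held above the bowl (375,130), and the chocolate, tin and bowl are in place.

>>> {"method": "arm_command", "body": {"increments": [{"offset": [-0.06,0.14,0],"dr": [0,0,0],"hand": -0.3},{"offset": [-0.127,0.295,0],"dr": [0,0,0],"hand": -0.3},{"offset": [-0.127,0.295,0],"dr": [0,0,0],"hand": -0.3},{"offset": [-0.127,0.295,0],"dr": [0,0,0],"hand": -0.3},{"offset": [-0.127,0.295,0],"dr": [0,0,0],"hand": -0.3},{"offset": [-0.127,0.295,0],"dr": [0,0,0],"hand": -0.3},{"offset": [-0.127,0.295,0],"dr": [0,0,0],"hand": -0.3},{"offset": [-0.127,0.295,0],"dr": [0,0,0],"hand": -0.3}]}}

```text
time_s: 5.95
eef_pos: [536.4, -108.5, 184.0]
ee_rot: [-0.001, 0.991, 0.132, -0.002]
force: [1.2, -0.1, -1.1]
grip_width: 0.446
grip_force: 30.9
```

>>> {"method": "arm_command", "body": {"increments": [{"offset": [-0.127,0.295,0],"dr": [0,0,0],"hand": -0.3},{"offset": [-0.127,0.295,0],"dr": [0,0,0],"hand": -0.3},{"offset": [-0.127,0.295,0],"dr": [0,0,0],"hand": -0.3},{"offset": [-0.127,0.295,0],"dr": [0,0,0],"hand": -0.3},{"offset": [-0.127,0.295,0],"dr": [0,0,0],"hand": -0.3},{"offset": [-0.127,0.295,0],"dr": [0,0,0],"hand": -0.3},{"offset": [-0.06,0.14,0],"dr": [0,0,0],"hand": -0.3},{"offset": [0,0,0],"dr": [0,0,0],"hand": -0.3}]}}

```text
time_s: 6.75
eef_pos: [501.3, -355.7, 184.0]
ee_rot: [-0.001, 0.991, 0.131, -0.001]
force: [0.1, 0.9, -1.6]
grip_width: 0.437
grip_force: 30.9
```

```bash
python3 -c "
from h import *
print(todelta([502.3,-356,10]))"
```

```text
{'t': 6.75, 'pos': array([ 501.3, -355.7,  184. ]), 'yaw_y': np.float64(-75.0), 'tilt': array([-0.0026,  0.0024, -1.    ]), 'off': array([0.01 , 0.009, 1.45 ]), 'j6': np.float64(0.5), 'F': array([ 0.1,  0.9, -1.6]), 'w': 0.437}
```

>>> {"method": "arm_command", "body": {"increments": [{"offset": [0.01,0,0.15],"dr": [0,0,0],"hand": -0.3},{"offset": [0,0,0.3],"dr": [0,0,0],"hand": -0.3},{"offset": [0,0,0.3],"dr": [0,0,0],"hand": -0.3},{"offset": [0,0,0.3],"dr": [0,0,0],"hand": -0.3},{"offset": [0,0,0.2],"dr": [0,0,0],"hand": -0.3},{"offset": [0,0,0.13],"dr": [0,0,0],"hand": -0.3},{"offset": [0,0,0],"dr": [0,0,0],"hand": -0.3},{"offset": [0,0,0],"dr": [0,0,0],"hand": -0.3}]}}

```text
time_s: 7.55
eef_pos: [504.0, -353.8, 21.6]
ee_rot: [0.0, 0.991, 0.132, 0.0]
force: [0.0, -0.1, -0.9]
grip_width: 0.444
grip_force: 30.9
```

```bash
python3 -c "
from h import *
ctrl.capture('top'); print(todelta([502.3,-356,9]))"
```

```text
{'t': 7.6, 'pos': array([ 504.2, -354.2,   22.1]), 'yaw_y': np.float64(-74.83), 'tilt': array([ 0.0015, -0.0014, -1.    ]), 'off': array([-0.019,  0.01 ,  0.109]), 'j6': np.float64(0.5), 'F': array([-0.2,  0. , -0.6]), 'w': 0.446}
```

>>> {"method": "arm_command", "body": {"increments": [{"offset": [-0.015,0.012,0.06],"dr": [0,0,0],"hand": -0.3},{"offset": [0,0,0.03],"dr": [0,0,0],"hand": -0.3},{"offset": [0,0,0],"dr": [0,0,0],"hand": -0.3},{"offset": [0,0,0],"dr": [0,0,0],"hand": -0.3}]}}

```text
time_s: 8.0
eef_pos: [502.1, -356.0, 10.1]
ee_rot: [-0.0, 0.991, 0.132, 0.0]
force: [-0.0, 0.5, -1.3]
grip_width: 0.44
grip_force: 30.9
```

>>> {"method": "arm_command", "body": {"increments": [{"offset": [0,0,0.013],"dr": [0,0,0],"hand": -0.3},{"offset": [0,0,0],"dr": [0,0,0],"hand": -0.3},{"offset": [0,0,0],"dr": [0,0,0],"hand": -0.3}]}}

```text
time_s: 8.3
eef_pos: [502.4, -356.2, 9.1]
ee_rot: [0.0, 0.991, 0.132, 0.0]
force: [-1.5, 0.2, 5.3]
grip_width: 0.442
grip_force: 31.7
```

>>> {"method": "arm_command", "body": {"increments": [{"offset": [0,0,0],"dr": [0,0,0],"hand": 0.0},{"offset": [0,0,0],"dr": [0,0,0],"hand": 0.3},{"offset": [0,0,0],"dr": [0,0,0],"hand": 0.3},{"offset": [0,0,-0.1],"dr": [0,0,0],"hand": 0.3},{"offset": [0,0,-0.25],"dr": [0,0,0],"hand": 0.3},{"offset": [0,0,-0.35],"dr": [0,0,0],"hand": 0.3},{"offset": [0,0,-0.35],"dr": [0,0,0],"hand": 0.3},{"offset": [0,0,-0.35],"dr": [0,0,0],"hand": 0.3}]}}

```text
time_s: 9.1
eef_pos: [502.0, -355.7, 179.2]
ee_rot: [0.0, 0.991, 0.132, 0.0]
force: [-0.0, -0.3, -0.0]
grip_width: 0.649
grip_force: 0.0
```

```bash
python3 -c "
from h import *
print(todelta([500.8,-111.1,180]))"
```

```text
{'t': 9.1, 'pos': array([ 502. , -355.7,  179.2]), 'yaw_y': np.float64(-74.85), 'tilt': array([ 6.e-04, -6.e-04, -1.e+00]), 'off': array([ 0.523, -1.97 , -0.008]), 'j6': np.float64(0.5), 'F': array([-0. , -0.3, -0. ]), 'w': 0.649}
```

Move above the lid in 7 steps, leaving the dish visible.

>>> {"method": "arm_command", "body": {"increments": [{"offset": [0.063,-0.25,0],"dr": [0,0,0],"hand": 0.3},{"offset": [0.08,-0.3,0],"dr": [0,0,0],"hand": 0.3},{"offset": [0.08,-0.3,0],"dr": [0,0,0],"hand": 0.3},{"offset": [0.08,-0.3,0],"dr": [0,0,0],"hand": 0.3},{"offset": [0.08,-0.3,0],"dr": [0,0,0],"hand": 0.3},{"offset": [0.08,-0.3,0],"dr": [0,0,0],"hand": 0.3},{"offset": [0.06,-0.22,0],"dr": [0,0,0],"hand": 0.3},{"offset": [0,0,0],"dr": [0,0,0],"hand": 0.3}]}}

```text
time_s: 9.9
eef_pos: [500.9, -108.5, 177.5]
ee_rot: [-0.0, 0.991, 0.134, 0.0]
force: [-0.5, -1.2, 0.0]
grip_width: 0.648
grip_force: 0.0
```

```bash
python3 - <<'E'
from h import *
T=get('top'); S=get('scene')
x=np.hstack([cv2.resize(T[200:300,420:530],(440,400)),cv2.resize(S[170:310,150:320],(340,280)).copy() if 0 else cv2.resize(S[180:310,160:310],(350,400))]); cv2.imwrite('pics/p1.png',x[:,:,::-1])
v=hsv(T)[:,:,2]; h=hsv(T)
for n,im,r in(("top",T,(405,180,540,310)),("scene",S,(140,205,262,310))):
    hh=hsv(im); b=blue(im); c=blob(b,r); hull=cv2.convexHull(c); P=plane(n,hull.reshape(-1,2),14)[:,:2].astype(np.float32); print("dish",n,cv2.minEnclosingCircle(P))
m=(v>125); c=blob(m,(455,225,495,275)); p=plane("top",c.reshape(-1,2),44)[:,:2].astype(np.float32); print("butter",cv2.contourArea(c),cv2.minAreaRect(p))
ys,xs=np.nonzero(((h[:,:,0]>15)&(h[:,:,0]<35)&(h[:,:,1]>140)&(v>125))[225:275,455:495]); p=np.c_[xs+455,ys+225]; print(len(p),cv2.minAreaRect(plane("top",p,44)[:,:2].astype(np.float32)))
print(todelta([500.8,-111.1,72]))
E
```

```text
dish top ((501.6723327636719, -355.6169738769531), 82.89119720458984)
dish scene ((502.6453857421875, -357.7121887207031), 81.44293212890625)
butter 135.5 ((524.8795776367188, -350.9408874511719), (34.43745422363281, 33.44729232788086), 16.680809020996094)
151 ((527.1368408203125, -350.24017333984375), (28.125934600830078, 33.665706634521484), 16.055513381958008)
{'t': 10.0, 'pos': array([ 501.1, -111.3,  177.2]), 'yaw_y': np.float64(-74.8), 'tilt': array([ 9.e-04, -7.e-04, -1.e+00]), 'off': array([-0.003, -0.003,  0.877]), 'j6': np.float64(0.86), 'F': array([-0.4,  0.3, -0.7]), 'w': 0.65}
```

View pics/p1.png

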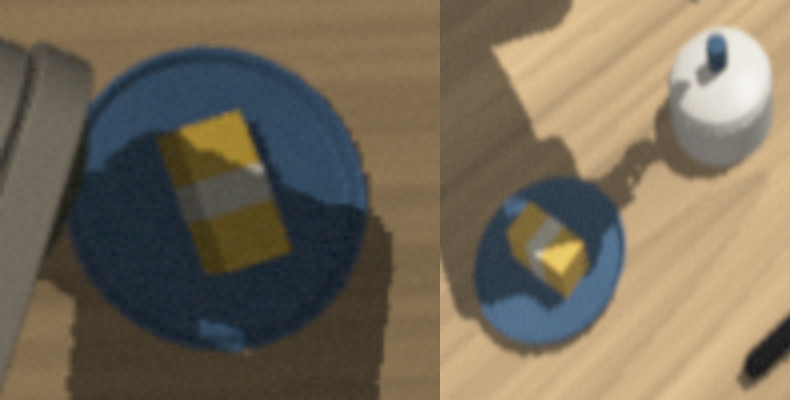

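The butter lies in the dish with top-crop corners (160,140), (240,110), (291,250) and (210,275), flat and centred. Next I'll descend on the knob.

>>> {"method": "arm_command", "body": {"increments": [{"offset": [-0.003,-0.003,0.15],"dr": [0,0,0],"hand": 0.3},{"offset": [0,0,0.25],"dr": [0,0,0],"hand": 0.3},{"offset": [0,0,0.25],"dr": [0,0,0],"hand": 0.3},{"offset": [0,0,0.15],"dr": [0,0,0],"hand": 0.3},{"offset": [0,0,0.06],"dr": [0,0,0],"hand": 0.3},{"offset": [0,0,0],"dr": [0,0,0],"hand": 0.3},{"offset": [0,0,0],"dr": [0,0,0],"hand": 0.3}]}}

```text
time_s: 10.7
eef_pos: [501.1, -111.8, 74.3]
ee_rot: [0.0, 0.991, 0.132, 0.001]
force: [-0.5, -0.2, 0.2]
grip_width: 0.648
grip_force: 0.0
```

```bash
python3 - <<'E'
from h import *
S=get('scene'); x=cv2.resize(S[130:250,220:340],(600,600)); cv2.imwrite('pics/k.png',x[:,:,::-1])
cor=np.array([[160,140],[240,110],[291,250],[210,275]])/4+[419.5,199.5]; P=plane("top",cor,44); print("butter",P.mean(0))
a=np.linspace(0,6.28,60); c=proj("scene",np.c_[501+62*np.cos(a),-111+62*np.sin(a),0*a]); print(c.min(0),c.max(0))
print(todelta([500.8,-111.1,70.5]))
E
```

```text
butter [ 501.50908259 -351.00728044   44.        ]
[259.0075498  200.37093952] [302.62208993 233.99266814]
{'t': 10.75, 'pos': array([ 501.1, -111.6,   74.4]), 'yaw_y': np.float64(-74.87), 'tilt': array([ 1.8e-03, -9.0e-04, -1.0e+00]), 'off': array([-0.002, -0.005,  0.032]), 'j6': np.float64(0.86), 'F': array([-0.1, -0.7,  0.9]), 'w': 0.649}
```

View pics/k.png

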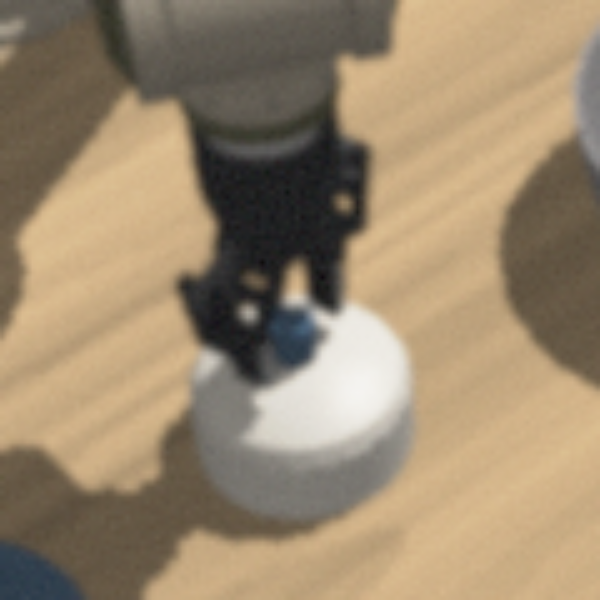

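The fingers straddle the blue knob (292,335) with the tips just above the dome, and the lid outline agrees with its estimated pose. I'll close on the knob.

>>> {"method": "arm_command", "body": {"increments": [{"offset": [0,-0.003,0.03],"dr": [0,0,0],"hand": 0.3},{"offset": [0,0,0],"dr": [0,0,0],"hand": 0.0},{"offset": [0,0,0],"dr": [0,0,0],"hand": -0.3},{"offset": [0,0,0],"dr": [0,0,0],"hand": -0.6},{"offset": [0,0,0],"dr": [0,0,0],"hand": -0.6},{"offset": [0,0,0],"dr": [0,0,0],"hand": -0.6},{"offset": [0,0,0],"dr": [0,0,0],"hand": -0.6},{"offset": [0,0,0],"dr": [0,0,0],"hand": -0.6}], "grip_force": 45}}

```text
time_s: 11.55
eef_pos: [500.5, -110.7, 69.9]
ee_rot: [0.0, 0.991, 0.132, 0.0]
force: [-1.7, 1.4, 5.7]
grip_width: 0.283
grip_force: 44.4
```

```bash
python3 - <<'E'
from h import *
T=get('top'); h=hsv(T); v=h[:,:,2]
r=(455,222,500,280); y=(h[:,:,0]>12)&(h[:,:,0]<40)&(h[:,:,1]>100); s=y[r[1]:r[3],r[0]:r[2]]
for x in (255,): pass
nb=~blue(T)  # butter top incl. white band, inside dish
c=blob(nb,r); print(cv2.contourArea(c),cv2.boundingRect(c))
p=plane("top",c.reshape(-1,2),44)[:,:2].astype(np.float32); print(cv2.minAreaRect(p))
ys,xs=np.nonzero(s); print(len(xs),cv2.minAreaRect(plane("top",np.c_[xs+r[0],ys+r[1]],44)[:,:2].astype(np.float32)), cv2.minAreaRect(np.float32(np.c_[xs+r[0],ys+r[1]])))
print(todelta([500.8,-111.1,70.5]))
E
```

```text
890.0 (459, 227, 35, 42)
((501.82623291015625, -350.5648498535156), (83.19896697998047, 55.150718688964844), 13.348238945007324)
622 ((501.3560791015625, -350.9187927246094), (79.74041748046875, 48.321189880371094), 15.426224708557129) ((475.89410400390625, 248.0839080810547), (38.36065673828125, 22.298736572265625), 70.01689910888672)
{'t': 11.6, 'pos': array([ 500.5, -110.7,   69.9]), 'yaw_y': np.float64(-74.85), 'tilt': array([ 2.e-04,  0.e+00, -1.e+00]), 'off': array([ 0.002,  0.004, -0.005]), 'j6': np.float64(0.86), 'F': array([-1.8,  1.5,  4.7]), 'w': 0.288}
```

The mask includes the butter's visible side, so allowing for that the butter centre is about (502.7, −356), which is right. Lift the lid.

>>> {"method": "arm_command", "body": {"increments": [{"offset": [0,0,-0.03],"dr": [0,0,0],"hand": -0.6},{"offset": [0,0,-0.1],"dr": [0,0,0],"hand": -0.6},{"offset": [0,0,-0.2],"dr": [0,0,0],"hand": -0.6},{"offset": [0,0,-0.2],"dr": [0,0,0],"hand": -0.6},{"offset": [0,0,-0.15],"dr": [0,0,0],"hand": -0.6},{"offset": [0,0,-0.05],"dr": [0,0,0],"hand": -0.6},{"offset": [0,0,0],"dr": [0,0,0],"hand": -0.6}]}}

```text
time_s: 12.3
eef_pos: [500.6, -110.8, 157.8]
ee_rot: [0.0, 0.991, 0.132, 0.0]
force: [-0.4, 0.6, -4.1]
grip_width: 0.286
grip_force: 44.7
```

```bash
python3 - <<'E'
from h import *
S=get('scene'); x=cv2.resize(S[130:310,150:340],(760,600)); cv2.imwrite('pics/l.png',x[:,:,::-1])
print(todelta([502.4,-356.2,155]))
E
```

```text
{'t': 12.35, 'pos': array([ 500.2, -110.6,  156.9]), 'yaw_y': np.float64(-74.85), 'tilt': array([-5.e-04,  3.e-04, -1.e+00]), 'off': array([-0.517,  1.98 ,  0.015]), 'j6': np.float64(0.86), 'F': array([-0.5,  0.9, -4.6]), 'w': 0.284}
```

View pics/l.png

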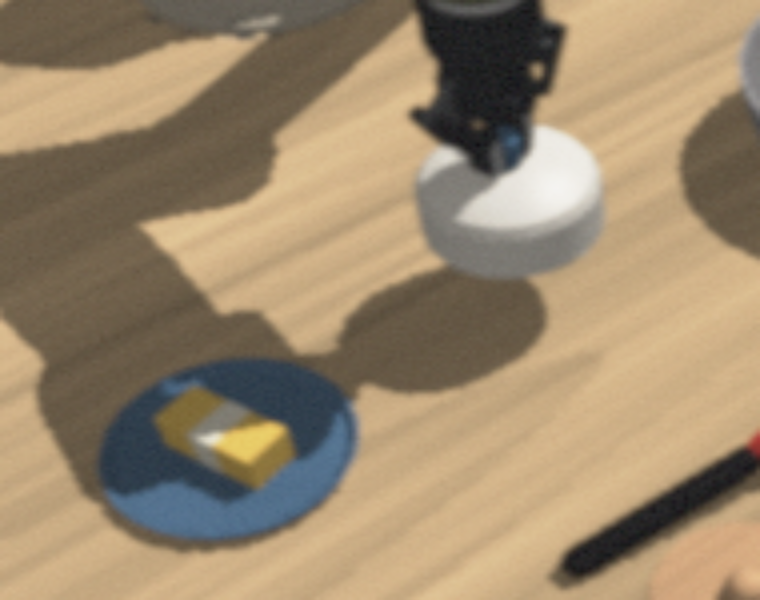

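The lid hangs level at (512,200) with the butter centred in the dish at (228,440). I'll carry it over gently.

>>> {"method": "arm_command", "body": {"increments": [{"offset": [-0.026,0.1,0],"dr": [0,0,0],"hand": -0.6},{"offset": [-0.052,0.2,0],"dr": [0,0,0],"hand": -0.6},{"offset": [-0.063,0.24,0],"dr": [0,0,0],"hand": -0.6},{"offset": [-0.063,0.24,0],"dr": [0,0,0],"hand": -0.6},{"offset": [-0.063,0.24,0],"dr": [0,0,0],"hand": -0.6},{"offset": [-0.063,0.24,0],"dr": [0,0,0],"hand": -0.6},{"offset": [-0.063,0.24,0],"dr": [0,0,0],"hand": -0.6},{"offset": [-0.052,0.2,0],"dr": [0,0,0],"hand": -0.6}]}}

```text
time_s: 13.15
eef_pos: [501.3, -323.9, 156.0]
ee_rot: [-0.001, 0.991, 0.131, -0.001]
force: [-0.0, 0.7, -4.4]
grip_width: 0.283
grip_force: 44.8
```

>>> {"method": "arm_command", "body": {"increments": [{"offset": [-0.045,0.18,0],"dr": [0,0,0],"hand": -0.6},{"offset": [-0.026,0.1,0],"dr": [0,0,0],"hand": -0.6},{"offset": [0,0,0],"dr": [0,0,0],"hand": -0.6},{"offset": [0,0,0],"dr": [0,0,0],"hand": -0.6}]}}

```text
time_s: 13.55
eef_pos: [502.6, -355.7, 156.7]
ee_rot: [-0.001, 0.991, 0.132, -0.0]
force: [1.0, -0.7, -3.9]
grip_width: 0.285
grip_force: 44.8
```

```bash
python3 - <<'E'
from h import *
S=get('scene'); x=cv2.resize(S[180:310,150:290],(600,557)); cv2.imwrite('pics/m.png',x[:,:,::-1])
print(todelta([502.4,-356.2,76]))
E
```

```text
{'t': 13.6, 'pos': array([ 502.7, -355.3,  156.9]), 'yaw_y': np.float64(-74.81), 'tilt': array([-6.e-04,  9.e-04, -1.e+00]), 'off': array([-0.004,  0.007,  0.674]), 'j6': np.float64(0.5), 'F': array([ 0.8, -0.3, -3.5]), 'w': 0.289}
```

View pics/m.png

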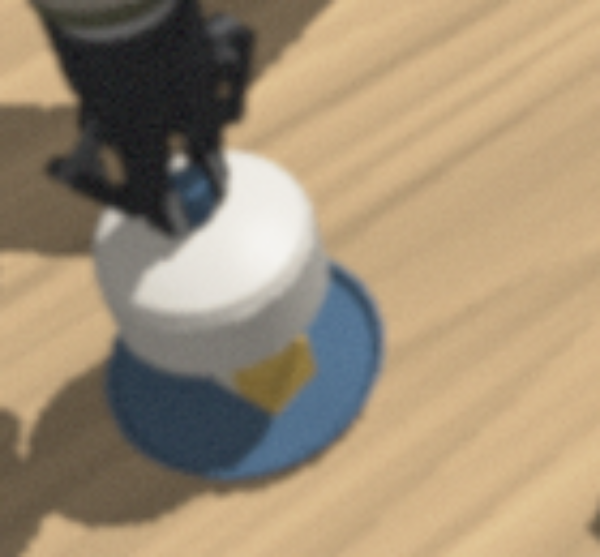

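The lid is level over the dish with the butter below it at (275,375). I'll lower it.

>>> {"method": "arm_command", "body": {"increments": [{"offset": [-0.004,0.005,0.08],"dr": [0,0,0],"hand": -0.6},{"offset": [0,0,0.14],"dr": [0,0,0],"hand": -0.6},{"offset": [0,0,0.14],"dr": [0,0,0],"hand": -0.6},{"offset": [0,0,0.12],"dr": [0,0,0],"hand": -0.6},{"offset": [0,0,0.08],"dr": [0,0,0],"hand": -0.6},{"offset": [0,0,0.05],"dr": [0,0,0],"hand": -0.6},{"offset": [0,0,0],"dr": [0,0,0],"hand": -0.6},{"offset": [0,0,0],"dr": [0,0,0],"hand": -0.6}]}}

```text
time_s: 14.4
eef_pos: [502.7, -357.1, 84.6]
ee_rot: [0.0, 0.991, 0.132, 0.0]
force: [-0.7, 0.1, -3.7]
grip_width: 0.287
grip_force: 44.8
```

>>> {"method": "arm_command", "body": {"increments": [{"offset": [0,-0.005,0.03],"dr": [0,0,0],"hand": -0.6},{"offset": [0,0,0.02],"dr": [0,0,0],"hand": -0.6},{"offset": [0,0,0],"dr": [0,0,0],"hand": -0.6},{"offset": [0,0,0],"dr": [0,0,0],"hand": -0.6}]}}

```text
time_s: 14.8
eef_pos: [502.3, -356.4, 78.1]
ee_rot: [0.0, 0.991, 0.132, 0.0]
force: [0.8, -0.4, -3.9]
grip_width: 0.285
grip_force: 44.8
```

>>> {"method": "arm_command", "body": {"increments": [{"offset": [0,0,0.01],"dr": [0,0,0],"hand": -0.6},{"offset": [0,0,0],"dr": [0,0,0],"hand": -0.6},{"offset": [0,0,0],"dr": [0,0,0],"hand": -0.6}]}}

```text
time_s: 15.1
eef_pos: [502.3, -356.4, 76.9]
ee_rot: [-0.0, 0.991, 0.132, -0.0]
force: [-0.5, 0.5, -3.6]
grip_width: 0.291
grip_force: 44.8
```

>>> {"method": "arm_command", "body": {"increments": [{"offset": [0,0,0.007],"dr": [0,0,0],"hand": -0.6},{"offset": [0,0,0],"dr": [0,0,0],"hand": -0.6},{"offset": [0,0,0],"dr": [0,0,0],"hand": -0.6}]}}

```text
time_s: 15.4
eef_pos: [502.3, -356.4, 76.1]
ee_rot: [0.0, 0.991, 0.132, 0.0]
force: [-0.2, -0.2, -3.0]
grip_width: 0.287
grip_force: 44.9
```

>>> {"method": "arm_command", "body": {"increments": [{"offset": [0,0,0.007],"dr": [0,0,0],"hand": -0.6},{"offset": [0,0,0],"dr": [0,0,0],"hand": -0.6},{"offset": [0,0,0],"dr": [0,0,0],"hand": -0.6}]}}

```text
time_s: 15.7
eef_pos: [502.3, -356.3, 75.9]
ee_rot: [0.0, 0.991, 0.132, 0.0]
force: [-2.9, 4.2, 5.6]
grip_width: 0.286
grip_force: 45.7
```

Contact came at the predicted height. I'll release and retreat.

>>> {"method": "arm_command", "body": {"increments": [{"offset": [0,0,0],"dr": [0,0,0],"hand": -0.3},{"offset": [0,0,0],"dr": [0,0,0],"hand": 0.0},{"offset": [0,0,0],"dr": [0,0,0],"hand": 0.3},{"offset": [0,0,0],"dr": [0,0,0],"hand": 0.3},{"offset": [0,0,-0.1],"dr": [0,0,0],"hand": 0.3},{"offset": [0,0,-0.25],"dr": [0,0,0],"hand": 0.3},{"offset": [0,0,-0.35],"dr": [0,0,0],"hand": 0.3},{"offset": [0,0,-0.35],"dr": [0,0,0],"hand": 0.3}]}}

```text
time_s: 16.5
eef_pos: [502.1, -356.2, 203.5]
ee_rot: [0.0, 0.991, 0.132, 0.0]
force: [-0.0, -0.4, -0.1]
grip_width: 0.649
grip_force: 0.0
```

>>> {"method": "arm_command", "body": {"increments": [{"offset": [0,0,-0.1],"dr": [0,0,0],"hand": 0.3},{"offset": [-0.3,0,0],"dr": [0,0,0],"hand": 0.3},{"offset": [-0.3,0,0],"dr": [0,0,0],"hand": 0.3},{"offset": [-0.3,0,0],"dr": [0,0,0],"hand": 0.3},{"offset": [-0.3,0,0],"dr": [0,0,0],"hand": 0.3},{"offset": [0,0,0],"dr": [0,0,0],"hand": 0.3}]}}

```text
time_s: 17.1
eef_pos: [360.4, -394.9, 213.7]
ee_rot: [0.0, 0.992, 0.13, -0.0]
force: [0.8, -0.4, 0.4]
grip_width: 0.652
grip_force: 0.0
```

```bash
python3 - <<'E'
from h import *
T=get('top'); S=get('scene'); x=np.hstack([cv2.resize(S[100:300,150:450],(480,320)),cv2.resize(T[200:300,424:524],(320,320))]); cv2.imwrite('pics/f.png',x[:,:,::-1])
for n,im,r in(("top",T,(420,195,530,305)),("scene",S,(160,215,250,300))):
    c=blob(blue(im),r); P=plane(n,c.reshape(-1,2),14)[:,:2].astype(np.float32); print("dish",n,cv2.minEnclosingCircle(P))
kt=blob(blue(T),(470,238,490,258)); print(cv2.boundingRect(kt), plane("top",[cen(kt)],97))
E
```

```text
dish top ((501.431884765625, -355.26116943359375), 82.84616088867188)
dish scene ((503.6173095703125, -357.44012451171875), 80.83211517333984)
(479, 240, 11, 11) [[ 502.3541583  -351.88930479   97.        ]]
```

View pics/f.png

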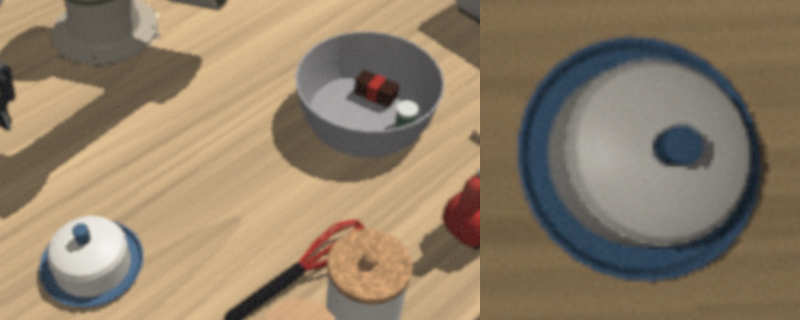

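The lid sits level inside the blue rim (scene crop (90,255), top crop (655,150)). The chocolate and tin are still in the bowl, and the whisk hasn't moved.

```bash
python3 -c "
from rig import ctrl
print(ctrl.finish_job())"
```

```text
the job is handed in; nothing more can be done
None
```

The job is handed in: the butter lies flat in the middle of the dish with the lid set level over it inside the rim, and the last pictures show the chocolate and tin still in the bowl and the whisk where it was, at about 17 s of the 64 s allowed.

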